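# Move the microscope objectives to the bench rack in the same order

## Task

Move the four microscope objectives from the wooden storage block to the white bench rack, one to each bay, in the same order: the one nearest the black post on the block goes to the bay nearest the post on the rack, and so on along the row. Set each one down gently, without tipping or dropping it, so that it stands upright on the middle of its round mark.

Things in the scene. Friction and masses are not known exactly. Their poses are not given: they have to be found in the camera images.
- storage_block: Brown wooden storage block, full at the start, 268 x 66 x 20 mm, fixed. Origin: centre of its underside; x along its length. Four bays on its deck (20 mm up) at x = +84, +28, -28, -84 mm, parted by fins 3 mm thick, 8 mm high. Black post (12 mm wide, 28 mm high) at x = +124 mm; none at the other end. A black pad lies in each bay, an objective on each pad. On either side, turned any way.
- bench_rack: White bench rack, empty at the start, 268 x 66 x 20 mm, fixed. Origin: centre of its underside; x along its length. Four bays on its deck (20 mm up) at x = +84, +28, -28, -84 mm, parted by fins 3 mm thick, 8 mm high. Black post (12 mm wide, 28 mm high) at x = +124 mm; none at the other end. A round black mark (44 mm, flush with the deck) in each bay. On the other side, turned any way.
- squat_mid (a point): The squat microscope objective, the shortest and widest, with a flat wide nose: a steel barrel 34 mm in diameter and 44 mm high in all, standing nose up on a narrower black cap; about 100 g, loose. This point is on its axis, half-way up (22 mm above its foot), where the barrel is plain and round; z runs up the axis.
- slim_mid (a point): The slim microscope objective, the thinnest, second shortest, with a short cone nose: a steel barrel 27 mm in diameter and 50 mm high in all, standing nose up on a narrower black cap; about 90 g, loose. This point is on its axis, half-way up (25 mm above its foot), where the barrel is plain and round; z runs up the axis.
- stout_mid (a point): The stout microscope objective, wide, second tallest, with a band of grooves low on the barrel: a steel barrel 33 mm in diameter and 57 mm high in all, standing nose up on a narrower black cap; about 140 g, loose. This point is on its axis, half-way up (28.5 mm above its foot), where the barrel is plain and round; z runs up the axis.
- long_mid (a point): The long microscope objective, the tallest, with a long tapering nose: a steel barrel 29 mm in diameter and 64 mm high in all, standing nose up on a narrower black cap; about 110 g, loose. This point is on its axis, half-way up (32 mm above its foot), where the barrel is plain and round; z runs up the axis.
- pad_squat: Fixed round black rubber pad (44 mm wide, 2 mm thick, origin at the centre of its underside) in the storage block, under the squat objective at the start; it stays there and so marks the bay that the squat objective came from.
- pad_slim: Fixed round black rubber pad (44 mm wide, 2 mm thick, origin at the centre of its underside) in the storage block, under the slim objective at the start; it stays there and so marks the bay that the slim objective came from.
- pad_stout: Fixed round black rubber pad (44 mm wide, 2 mm thick, origin at the centre of its underside) in the storage block, under the stout objective at the start; it stays there and so marks the bay that the stout objective came from.
- pad_long: Fixed round black rubber pad (44 mm wide, 2 mm thick, origin at the centre of its underside) in the storage block, under the long objective at the start; it stays there and so marks the bay that the long objective came from.
Mind the look-alikes: they are no part of the job. Leave any blue look-alike of the part that bears long_mid alone.

How it is judged:
By the outcome, as a careful person would: the job done as asked, in the order asked, and still so for the second after the job is handed in, with the robot touching nothing.
It also fails if it takes over 120 s, if anything falls off the work surface, if the arm or the gripper's body presses on something with over 40 N, if the wrist force passes 120 N, or if a joint passes its speed limit or range.

## Robot

A 6-joint arm with a two-finger parallel gripper is mounted at the origin on the work surface. World frame = base frame: x ahead of the robot, y to its left, z up, the work surface at z = 0. Lengths are in mm, angles in rad, forces in N, time in s.
With the tool pointing down it reaches from about 350 to 775 mm from the base axis. Payload 7.3 kg.
Tool frame: the origin (TCP) lies at the very end of the fingers, on their centre line; the grasp point (between the pads) lies 19 mm behind it; x points along the fingers, z is the direction in which the jaws open and shut, and the axes are right-handed (so a half turn about x gives the same grasp; the last joint's range is limited). The gripper opens to 92 mm and grips with 3 to 60 N. Pads are 19 mm wide; open, the fingers measure 130 mm over their backs; the gripper's body (75 mm by 190 mm) begins 47 mm behind the grasp point.
Start: joints at [1.146, 0.342, 1.524, -0, 1.275, -0.146], TCP at [144.466, 504.752, 226.741] pointing down, gripper open.
Joint ranges: [-2.53, 2.53], [-0.77, 2.02], [0.04, 2.7], [-1, 4.14], [0.28, 2.66], [-3.11, 3.11]. Speed limits (rad/s): [2.57, 2.57, 3.14, 3.14, 3.14, 3.14].

## Interface

Orientations are given as [roll, pitch, yaw] about the fixed x, y, z axes, in that order (R = Rz(yaw) Ry(pitch) Rx(roll)).
In Python, from plant import * gives the robot as it stands.
- The arm moves only by the tool carry_out, never from a script. Its argument "rows" is a list of rows, each a list of 4 numbers: the shift along the world's x, y, z in mm, then the turn about the world's z in degrees. In form: [[x, y, z, twist], ...]. A call has 1 to 20 rows; each row is the pose to reach, as a shift and turn from the pose measured when the call began; what a row does not reach only later rows make up. A row lasts 1/12 s, in which the tool goes at most 41.7 mm and 7.16 degrees, less where a joint would pass 70% of its speed; a pose out of reach is approached as far as the arm can. A call with a gripper value outside its range is refused whole. "hand" is the finger opening in mm, from 0 to 91.8, set as the call begins (left out, the last holds). The fingers move at their own pace and stop on an object; the grip force is fixed at half the most. Time passes only in rows, so rows that repeat a pose let the fingers close. It gives the time, the measured TCP pose, the force and the opening at its end, in the units of the state.
- get_obs(): the state, without advancing time (a new reading comes with each control period).
- capture(name): name is "scene" or "side" or "wrist"; returns the picture (420x560x3 uint8, red, green, blue); there is no depth.
- camera_info(name): a dict with "camera_matrix" (3x3 intrinsics, pixels), "pose" (4x4, takes a point from camera to world coordinates); the wrist camera has in their place "mount" (4x4, takes a point from camera to tool coordinates, whose origin is the TCP and whose axes are the tool frame's). Camera axes: x right, y down, z forward; pixel columns grow to the right and rows downward; lengths in mm; the calibration is good to about 2 mm. A picture is of the moment at which its call begins: read the wrist's pose just before it. camera_info takes no time and is no camera call.
- close_job(): hands the job in, once; it reports no verdict.
The state is a dict: "time": time; "joint_positions": joint angles; "dq": joint speeds; "tau": joint torques, N m; "tool_pos": TCP position; "tcp_rot": TCP orientation; "contact_force": force on the tool from outside, world axes, zero at the start; "moment": the same for the moment, N m; "grip_width": finger opening in mm.
Only numpy, scipy, OpenCV 4.12 (cv2) and the standard library are available. Lean on these libraries where they do the work, as an engineer would, in place of code of your own. Each camera call takes 0.05 s, during which the arm holds its last target. There are 200 camera calls.

## Working session

There is one attempt and no reset: what is moved stays moved. The work goes in short steps, Python scripts to look and compute and a tool call to move; the robot and the scene stay as the last step left them, time stands still between calls to the robot, and variables do not carry over. Pictures are saved under pics/ and viewed, about 12 in all and at most 16, crops included, and the job is handed in when it is done.

Besides the shell and the picture viewer there is one more tool, called after "Call:" in YAML: its name, and indented under it one key for each argument. carry_out: Moves the arm, as the interface text tells. Its arguments: {"type":"object","properties":{"rows":{"type":"array"},"hand":{"type":"number"}},"required":["rows"]}

```bash
mkdir -p pics; cat > h.py <<'E'
from plant import *
import numpy as np, cv2
from scipy.spatial.transform import Rotation as R
def pose(name,obs=None):
    ci=camera_info(name); K=np.array(ci["camera_matrix"])
    if name!="wrist": return K,np.array(ci["pose"])
    T=np.eye(4); T[:3,:3]=R.from_euler("xyz",obs["tcp_rot"]).as_matrix(); T[:3,3]=obs["tool_pos"]
    return K,T@np.array(ci["mount"])
def ray(KT,uv,z):
    K,T=KT; d=T[:3,:3]@np.linalg.solve(K,[uv[0],uv[1],1]); o=T[:3,3]
    return (o+d*(z-o[2])/d[2])
def proj(KT,p):
    K,T=KT; q=K@(T[:3,:3].T@(np.array(p)-T[:3,3])); return q[:2]/q[2]
def snap(name,f):
    o=get_obs(); im=capture(name); cv2.imwrite(f"pics/{f}.png",im[:,:,::-1]); return im,pose(name,o),o
E
python3 - <<'E'
from h import *
print(get_obs())
for n in("scene","side"):
    im,KT,o=snap(n,n); print(n,KT)
E
```

```text
{'time': 0.0, 'joint_positions': array([ 1.14596612e+00,  3.42703504e-01,  1.52504321e+00,  4.96993153e-05,
        1.27538074e+00, -1.45981950e-01]), 'dq': array([-0.00033813,  0.00101135,  0.0004283 ,  0.0002834 ,  0.00035182,
       -0.00038969]), 'tau': array([-4.57344740e-04, -4.31244314e+01, -2.44219261e+01,  7.15784915e-02,
        5.61089139e-02, -1.42144786e-04]), 'tool_pos': array([144.28863343, 504.35434439, 226.04579347]), 'tcp_rot': array([ 2.96465611,  1.5692608 , -2.02659564]), 'contact_force': array([-0.09326764,  0.21641711,  0.67008414]), 'moment': array([-0.01532514,  0.02751952,  0.0135388 ]), 'grip_width': 91.55218786365981}
scene (array([[493.85593215,   0.        , 270.67215953],
       [  0.        , 493.85593215, 208.82476967],
       [  0.        ,   0.        ,   1.        ]]), array([[-8.19858903e-01,  4.83044023e-01, -3.07408281e-01,
         8.15546818e+02],
       [ 5.72557041e-01,  6.94599803e-01, -4.35556595e-01,
         4.48924588e+02],
       [ 3.13272157e-03, -5.33103728e-01, -8.46044089e-01,
         9.35334209e+02],
       [ 0.00000000e+00,  0.00000000e+00,  0.00000000e+00,
         1.00000000e+00]]))
side (array([[498.64477419,   0.        , 286.76922816],
       [  0.        , 498.64477419, 211.06403858],
       [  0.        ,   0.        ,   1.        ]]), array([[ 7.74589381e-01, -3.47944970e-01,  5.28152998e-01,
        -2.17737258e+01],
       [-6.32387629e-01, -4.39097854e-01,  6.38184113e-01,
        -6.91520623e+02],
       [ 9.85789616e-03, -8.28328059e-01, -5.60156629e-01,
         6.41783774e+02],
       [ 0.00000000e+00,  0.00000000e+00,  0.00000000e+00,
         1.00000000e+00]]))
```

View pics/scene.png

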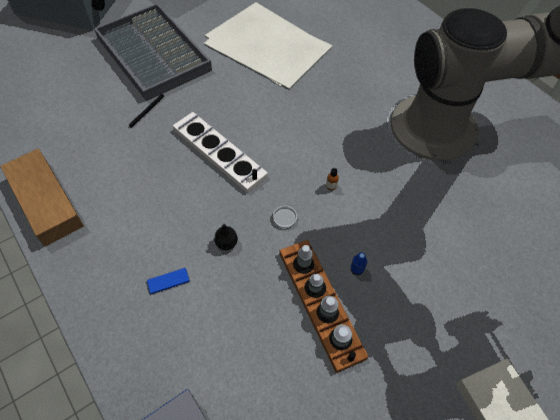

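View pics/side.png

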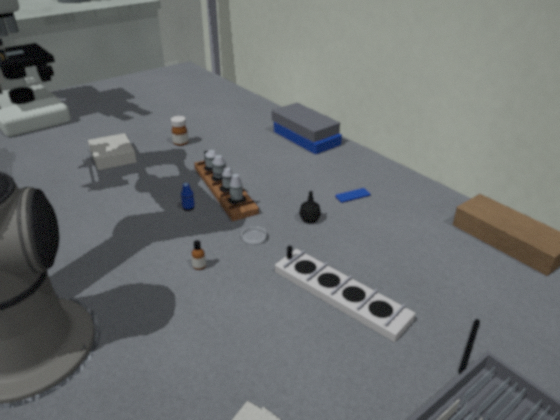

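The scene picture shows the brown block with four objectives, post at its lower end (351,356). The white rack has four marks from (195,129) to (243,168), with its post at (254,174). A blue look-alike stands at (359,263). I'll enlarge both.

```bash
python3 - <<'E'
from h import *
im=cv2.imread("pics/scene.png")
a=cv2.resize(im[230:380,260:390],None,fx=4,fy=4,interpolation=cv2.INTER_CUBIC)
b=cv2.resize(im[105:200,165:275],None,fx=2.5,fy=2.5,interpolation=cv2.INTER_CUBIC)
c=np.zeros((600,800,3),np.uint8); c[:600,:520]=a[:600,:520]; c[:b.shape[0],522:522+b.shape[1]]=b[:,:275]; cv2.imwrite("pics/crop.png",c)
E
```

```text
(no output)
```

View pics/crop.png

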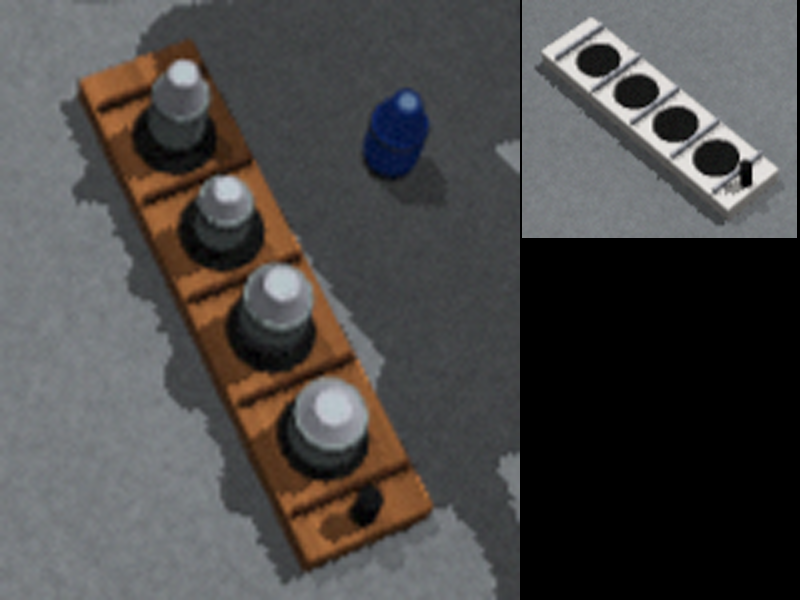

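```bash
python3 - <<'E'
from h import *
KT=pose("scene")
B=[(324,433),(272,323),(222,225),(175,130)]
B=np.array([ray(KT,(260+u/4,230+v/4),22)[:2] for u,v in B])
A=np.array([ray(KT,(165+(u-522)/2.5,105+v/2.5),20)[:2] for u,v in [(716,157),(676,125),(636,91),(598,60)]])
xs=np.array([84,28,-28,-84.])
for n,P in(("block",B),("rack",A)):
    c=P.mean(0); d=(xs@P)/(xs@xs); print(n,P.round(1).tolist(),"c",c.round(1),"scale",np.linalg.norm(d),"yaw",np.degrees(np.arctan2(d[1],d[0])))
o=get_obs();M=R.from_euler("xyz",o["tcp_rot"]).as_matrix();print(M.round(3)); print(np.array(camera_info("wrist")["mount"]).round(2))
print("blue",ray(KT,(260+388/4,230+165/4),0))
E
```

```text
block [[539.7, 289.5], [526.1, 233.2], [514.7, 179.0], [502.4, 123.8]] c [520.7 206.4] scale 1.008748422948685 yaw 77.40640741519374
rack [[472.1, -151.2], [482.4, -204.1], [491.8, -261.0], [501.9, -315.6]] c [ 487. -233.] scale 0.9980349115425547 yaw 100.20107412042935
[[-0.001 -0.961  0.275]
 [-0.001  0.275  0.961]
 [-1.     0.    -0.001]]
[[  -0.     -0.28    0.96 -158.59]
 [   0.     -0.96   -0.28   76.83]
 [   1.      0.      0.     -0.32]
 [   0.      0.      0.      1.  ]]
blue [416.29934221 195.16185043   0.        ]
```

Call:
carry_out:
  rows:
    - [376,-298,0,-86.6]
    - [376,-298,0,-86.6]
    - [376,-298,0,-86.6]
    - [376,-298,0,-86.6]
    - [376,-298,0,-86.6]
    - [376,-298,0,-86.6]
    - [376,-298,0,-86.6]
    - [376,-298,0,-86.6]
    - [376,-298,0,-86.6]
    - [376,-298,0,-86.6]
    - [376,-298,0,-86.6]
    - [376,-298,0,-86.6]
    - [376,-298,0,-86.6]
    - [376,-298,0,-86.6]
    - [376,-298,0,-86.6]
    - [376,-298,0,-86.6]
    - [376,-298,0,-86.6]
    - [376,-298,0,-86.6]
  hand: 70

```text
time: 1.6
tool_pos: [519.6, 207.3, 226.4]
tcp_rot: [2.841, 1.57, 2.624]
contact_force: [-0.4, -0.7, -0.3]
grip_width: 69.7
```

```bash
python3 - <<'E'
from h import *
im,KT,o=snap("wrist","w1"); print(o); cv2.imwrite("pics/w1.png",cv2.resize(im[:,:,::-1],(800,600),interpolation=cv2.INTER_CUBIC))
np.savez("w1.npz",K=KT[0],T=KT[1])
E
```

```text
{'time': 1.6, 'joint_positions': array([2.42099680e-01, 4.06050524e-01, 1.42740082e+00, 8.66649057e-04,
       1.30902232e+00, 4.59069241e-01]), 'dq': array([-0.00240869,  0.00251675, -0.00400649, -0.00181663, -0.00175028,
        0.00150931]), 'tau': array([-9.59230866e-02, -4.67021406e+01, -2.47851974e+01,  8.61762115e-02,
        2.42900962e-03, -8.82451568e-03]), 'tool_pos': array([519.62701516, 207.28767078, 226.39244246]), 'tcp_rot': array([2.84097387, 1.56958109, 2.62377966]), 'contact_force': array([-0.41547321, -0.69092483, -0.31644304]), 'moment': array([-0.06892216,  0.08613706,  0.03207003]), 'grip_width': 69.73917529757918}
```

View pics/w1.png

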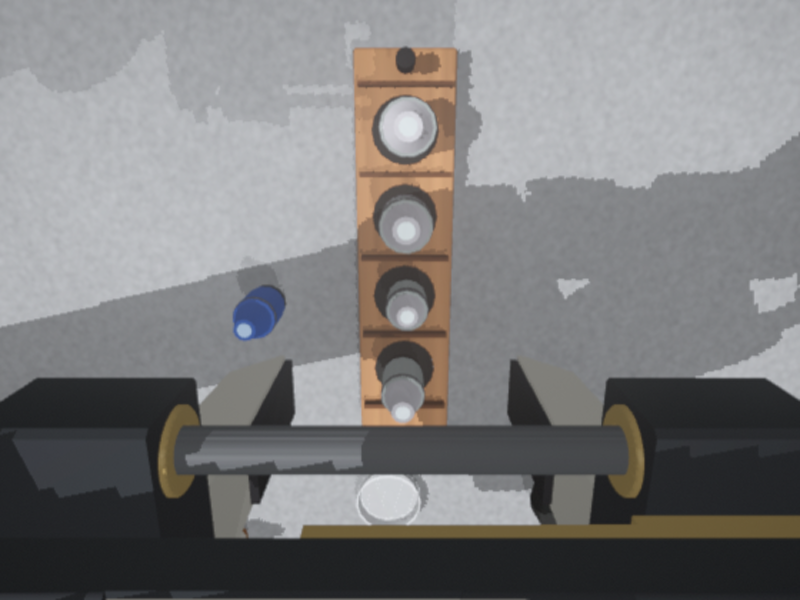

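The wrist view shows the row vertical with noses at (408,127) squat, (406,231) stout, (406,316) slim and (402,412) long. Pads are at (405,129), (405,218), (404,295) and (403,369).

```bash
python3 - <<'E'
from h import *
f=np.load("w1.npz"); KT=(f["K"],f["T"])
q=lambda p,z: ray(KT,(p[0]*.7,p[1]*.7),z)[:2]
N=np.array([q((408,127),66),q((406,231),79),q((406,316),72),q((402,412),86)])
P=np.array([q((405,129),22),q((405,218),22),q((404,295),22),q((403,369),22)])
xs=np.array([84,28,-28,-84.])
for A in(N,P):
    d=(xs@A)/(xs@xs); print(A.round(1).tolist(),A.mean(0).round(1),np.linalg.norm(d),np.degrees(np.arctan2(d[1],d[0])))
M=R.from_euler("xyz",get_obs()["tcp_rot"]).as_matrix();print(M.round(3),np.degrees(np.arctan2(M[1,2],M[0,2])))
E
```

```text
[[541.6, 288.7], [528.2, 232.6], [516.7, 179.7], [501.7, 123.0]] [522.1 206. ] 1.0097434265191536 76.57756832608035
[[540.2, 288.8], [527.9, 232.3], [515.6, 179.1], [502.7, 123.5]] [521.6 205.9] 1.0060123345785004 77.1777234866295
[[-0.001  0.216  0.976]
 [ 0.001  0.976 -0.216]
 [-1.     0.    -0.001]] -12.464073348950437
```

Call:
carry_out:
  rows:
    - [21.4,81.2,-60,-0.3]
    - [21.4,81.2,-110,-0.3]
    - [21.4,81.2,-136,-0.3]
    - [21.4,81.2,-136,-0.3]
    - [21.4,81.2,-136,-0.3]
    - [21.4,81.2,-136,-0.3]
    - [21.4,81.2,-136,-0.3]
    - [21.4,81.2,-136,-0.3]
  hand: 56

```text
time: 2.32
tool_pos: [542.6, 288.4, 93.4]
tcp_rot: [0.763, 1.567, 0.54]
contact_force: [0.2, -1.5, 0.8]
grip_width: 56.3
```

```bash
python3 - <<'E'
from h import *
im,KT,o=snap("wrist","w2"); print(o["tool_pos"],o["tcp_rot"],o["contact_force"],o["grip_width"])
for p in [o["tool_pos"],(541,288.5,66),(528,232.7,79)]: print(proj(KT,p)/.7)
cv2.imwrite("pics/w2.png",cv2.resize(im[:,:,::-1],(800,600),interpolation=cv2.INTER_CUBIC))
np.savez("w2.npz",K=KT[0],T=KT[1])
E
```

```text
[542.61379148 288.37749531  93.38427518] [0.76282397 1.56660077 0.53975595] [ 0.15168757 -1.50592191  0.84532646] 56.259903856924275
[400.83067738 384.90864051]
[396.32343363 353.68990467]
[395.60227736 505.68742984]
```

View pics/w2.png

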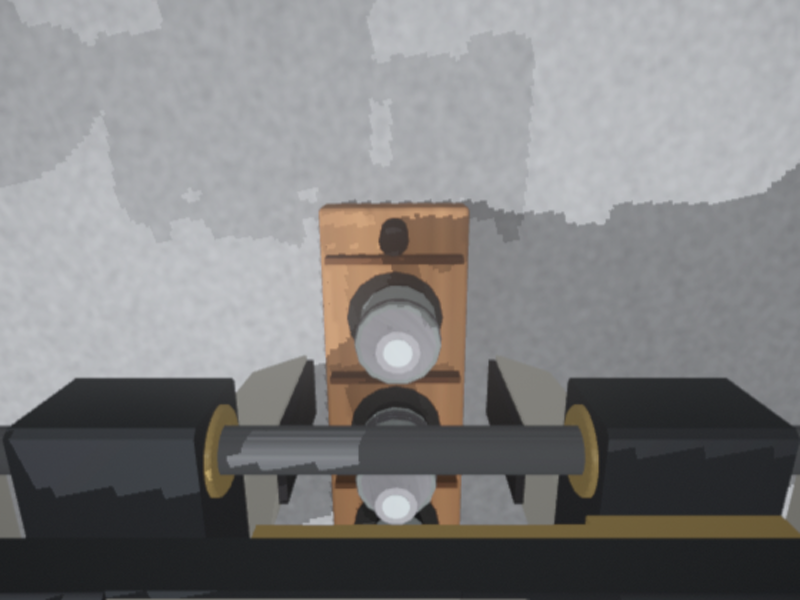

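Call:
carry_out:
  rows:
    - [-1.1,0.5,-25,0]
    - [-1.1,0.5,-45,0]
    - [-1.1,0.5,-60,0]
    - [-1.1,0.5,-67,0]
    - [-1.1,0.5,-67,0]
    - [-1.1,0.5,-67,0]
    - [-1.1,0.5,-67,0]

```text
time: 2.95
tool_pos: [542.6, 289.0, 28.2]
tcp_rot: [0.694, 1.563, 0.47]
contact_force: [-0.1, -0.3, -0.2]
grip_width: 56.2
```

Call:
carry_out:
  rows:
    - [-1.1,0,-2,0]
    - [-1.1,0,-2,0]
    - [-1.1,0,-2,0]

```text
time: 3.2
tool_pos: [541.8, 289.1, 26.9]
tcp_rot: [0.679, 1.562, 0.455]
contact_force: [0.1, -0.1, -0.2]
grip_width: 55.9
```

Call:
carry_out:
  rows:
    - [0,0,0,0]
    - [0,0,0,0]
    - [0,0,0,0]
    - [0,0,0,0]
    - [0,0,0,0]
    - [0,0,0,0]
    - [0,0,0,0]
    - [0,0,0,0]
    - [0,0,0,0]
    - [0,0,0,0]
  hand: 20

```text
time: 4.03
tool_pos: [541.7, 289.2, 26.9]
tcp_rot: [0.687, 1.562, 0.463]
contact_force: [-1.2, -0.1, 0.5]
grip_width: 33.0
```

Call:
carry_out:
  rows:
    - [0,0,8,0]
    - [0,0,30,0]
    - [0,0,60,0]
    - [0,0,90,0]
    - [-1,-10,115,1]
    - [-4,-35,135,3]
    - [-8,-70,150,5]
    - [-12,-110,160,7]
    - [-16,-150,170,9]
    - [-20,-190,180,11]
    - [-24,-230,190,13]
    - [-28,-270,200,15]
    - [-32,-310,200,17]
    - [-36,-350,200,19]
    - [-40,-390,200,20]
    - [-44,-430,200,21]
    - [-48,-470,200,22]
    - [-52,-500,200,23]
    - [-55,-517,200,23]
    - [-55,-522,200,23]

```text
time: 5.7
tool_pos: [485.8, -235.9, 227.1]
tcp_rot: [0.637, 1.563, 0.811]
contact_force: [-1.0, 1.3, -1.0]
grip_width: 33.1
```

Call:
carry_out:
  rows:
    - [0,0,0,0]
    - [0,0,0,0]
    - [0,0,0,0]

```text
time: 5.95
tool_pos: [485.9, -234.8, 227.3]
tcp_rot: [0.667, 1.563, 0.843]
contact_force: [0.5, 0.6, -1.1]
grip_width: 33.4
```

```bash
python3 - <<'E'
from h import *
im,KT,o=snap("wrist","w3"); print(o["tool_pos"],o["tcp_rot"],o["contact_force"],o["grip_width"])
M=R.from_euler("xyz",o["tcp_rot"]).as_matrix();print(M.round(3))
print(proj(KT,o["tool_pos"])/.7)
cv2.imwrite("pics/w3.png",cv2.resize(im[:,:,::-1],(800,600),interpolation=cv2.INTER_CUBIC))
np.savez("w3.npz",K=KT[0],T=KT[1])
E
```

```text
[ 485.93947201 -234.7575      227.25842399] [0.66728844 1.56290064 0.8425796 ] [ 0.45159779  0.61052213 -1.05103536] 33.39210320866794
[[ 0.005 -0.174  0.985]
 [ 0.006  0.985  0.174]
 [-1.     0.005  0.006]]
[401.09936532 385.09854303]
```

View pics/w3.png

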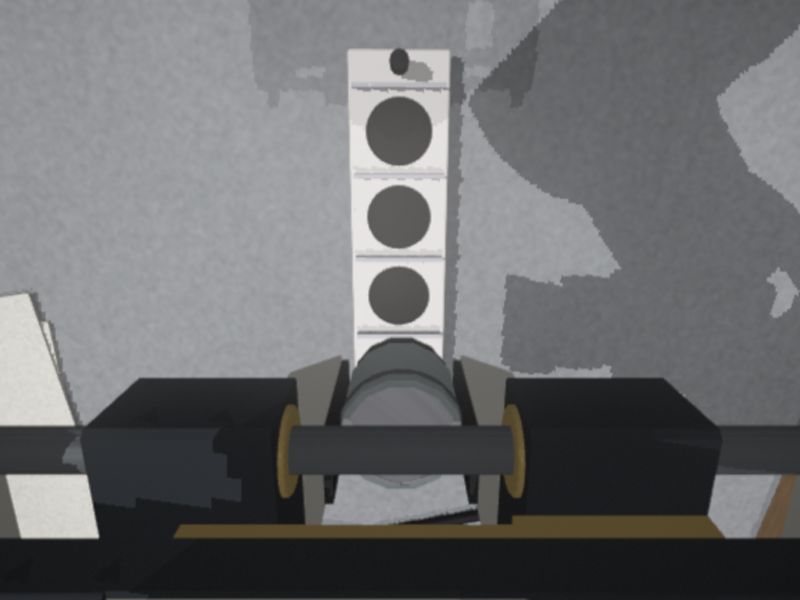

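The wrist view shows rack marks at (399,131), (399,217) and (399,295), with the held barrel centred at about x=401 between the fingers.

```bash
python3 - <<'E'
from h import *
f=np.load("w3.npz"); KT=(f["K"],f["T"])
im=cv2.imread("pics/w3.png")
P=[]
for s in [(399,131),(399,217),(399,295)]:
    x,y=s; g=cv2.cvtColor(im[y-38:y+39,x-45:x+46],cv2.COLOR_BGR2GRAY)
    m=(g<120).astype(np.uint8); n,l,st,c=cv2.connectedComponentsWithStats(m); k=l[38,45]
    cc=c[k]+[x-45,y-38]; print(cc,st[k]); P.append(ray(KT,cc*.7,20)[:2])
P=np.array(P); xs=np.array([84,28,-28.]); X=xs-xs.mean(); d=(X@P)/(X@X); c=P.mean(0)-d/np.linalg.norm(d)*xs.mean()
u=d/np.linalg.norm(d); print(P.round(1),np.linalg.norm(d),np.degrees(np.arctan2(u[1],u[0])),"c",c)
for x in(84,28,-28,-84): print((c+u*x).round(1))
E
```

```text
[398.57393556 130.55897583] [  12    4   66   68 3476]
[398.45894526 216.55440587] [  14    7   62   62 2996]
[398.33976542 295.22587968] [  15   10   60   57 2643]
[[ 471.1 -151.9]
 [ 480.8 -207.4]
 [ 490.4 -262.7]] 1.0046692689103294 99.90840789922126 c [ 485.58325478 -234.93287906]
[ 471.1 -152.2]
[ 480.8 -207.4]
[ 490.4 -262.5]
[ 500.  -317.7]
```

Call:
carry_out:
  rows:
    - [-4,20,-20,0]
    - [-10,50,-60,0]
    - [-14,75,-95,0]
    - [-14.5,83,-125,0]
    - [-14.5,83,-150,0]
    - [-14.5,83,-165,0]
    - [-14.5,83,-170,0]
    - [-14.5,83,-170,0]
    - [-14.5,83,-170,0]

```text
time: 6.75
tool_pos: [472.3, -151.4, 58.1]
tcp_rot: [0.516, 1.562, 0.692]
contact_force: [0.1, -1.0, -1.1]
grip_width: 33.5
```

```bash
python3 - <<'E'
from h import *
im,KT,o=snap("wrist","w4"); print(o["tool_pos"],o["tcp_rot"],o["contact_force"],o["grip_width"])
np.savez("w4.npz",K=KT[0],T=KT[1])
s,K2,_=snap("scene","s4")
def mk(im,KT,p):
    q=proj(KT,p); return q
print(mk(im,KT,(471.1,-152,20)),mk(im,K2,(471.1,-152,20)),"tcp",proj(KT,o["tool_pos"]),proj(K2,o["tool_pos"]))
a=cv2.resize(im[120:370,140:420,::-1],(448,400)); b=cv2.resize(s[110:210,190:280,::-1],(360,400),interpolation=cv2.INTER_CUBIC)
cv2.imwrite("pics/w4.png",np.hstack([cv2.resize(im[:,:,::-1],(440,330)),b[:330]]) if 0 else np.hstack([a[:400,:440],b]))
E
```

```text
[ 472.25294902 -151.4330852    58.06557756] [0.51576462 1.5624667  0.69231566] [ 0.10718325 -0.9992838  -1.05662171] 33.549217175235384
[278.02273891 240.77602241] [242.76571373 167.39016442] tcp [280.76734864 269.56760485] [241.7171115  157.55307677]
```

View pics/w4.png

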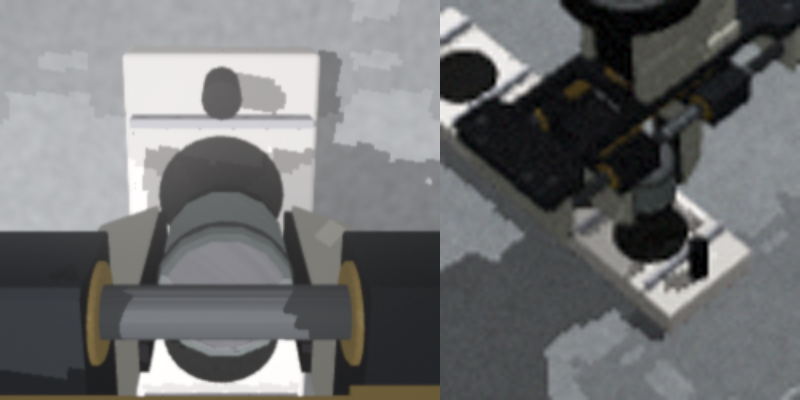

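Call:
carry_out:
  rows:
    - [-1.2,-0.5,-10,0]
    - [-1.2,-0.5,-20,0]
    - [-1.2,-0.5,-27,0]
    - [-1.2,-0.5,-30,0]
    - [-1.2,-0.5,-30,0]
    - [-1.2,-0.5,-30,0]
    - [-1.2,-0.5,-30,0]
    - [-1.2,-0.5,-30,0]

```text
time: 7.52
tool_pos: [471.6, -152.6, 29.0]
tcp_rot: [0.296, 1.561, 0.472]
contact_force: [0.1, 0.1, -1.4]
grip_width: 33.5
```

```bash
python3 - <<'E'
from h import *
im,KT,o=snap("wrist","w5"); print(o["tool_pos"],o["tcp_rot"],o["contact_force"])
f=np.load("w4.npz"); K4=(f["K"],f["T"])
u=np.array([-.173,.985,0])
print("w4 mark edge", [proj(K4,np.array([471.1,-152,20])+s*u*22) for s in(1,-1)])
E
```

```text
[ 471.60360543 -152.55209341   28.97451485] [0.29596267 1.56138809 0.47199633] [ 0.0629318   0.09531374 -1.39300464]
w4 mark edge [array([278.0662088 , 203.26647316]), array([277.98173858, 276.15461223])]
```

```bash
python3 - <<'E'
from h import *
f=np.load("w4.npz"); K4=(f["K"],f["T"])
u=np.array([-.173,.985,0]); c=np.array([471.1,-152,20])
for n,s in(("mark1 top",22),("mark2 bottom",-78),("deck end top",50)): print(n,proj(K4,c+s*u))
# measured rows: mark1 top 205.6, mark2 bottom 358.8, end 120+52/1.6
for v,s in((205.6,22),(358.8,-78),(152.8,50)): print(ray(K4,(278.2,v),20)[:2]-s*u[:2])
E
```

```text
mark1 top [278.0662088  203.26647316]
mark2 bottom [277.88717601 357.75130013]
deck end top [278.12547189 152.12920495]
[ 471.40421225 -153.29804889]
[ 471.42699328 -152.72751174]
[ 471.20030638 -152.34113504]
```

Call:
carry_out:
  rows:
    - [-0.2,0,-1.5,0]
    - [-0.2,0,-2.5,0]
    - [-0.2,0,-3,0]
    - [-0.2,0,-3,0]
    - [-0.2,0,-3,0]

```text
time: 7.98
tool_pos: [471.3, -152.5, 25.9]
tcp_rot: [0.315, 1.562, 0.491]
contact_force: [0.3, -0.6, -0.1]
grip_width: 33.2
```

Call:
carry_out:
  rows:
    - [0,0,-0.6,0]
    - [0,0,-0.6,0]
    - [0,0,-0.6,0]
    - [0,0,-0.6,0]

```text
time: 8.32
tool_pos: [471.3, -152.5, 25.3]
tcp_rot: [0.314, 1.561, 0.49]
contact_force: [-0.5, -0.0, -1.3]
grip_width: 33.1
```

Call:
carry_out:
  rows:
    - [0,0,-0.5,0]
    - [0,0,-0.5,0]
    - [0,0,-0.5,0]
    - [0,0,-0.5,0]

```text
time: 8.65
tool_pos: [471.4, -152.6, 24.9]
tcp_rot: [0.291, 1.561, 0.467]
contact_force: [-1.1, 0.4, 1.9]
grip_width: 33.2
```

Call:
carry_out:
  rows:
    - [0,0,-0.5,0]
    - [0,0,-0.5,0]
    - [0,0,-0.5,0]
    - [0,0,-0.5,0]

```text
time: 8.98
tool_pos: [471.4, -152.6, 24.9]
tcp_rot: [0.267, 1.561, 0.443]
contact_force: [-1.3, 1.0, 5.4]
grip_width: 33.6
```

Call:
carry_out:
  rows:
    - [0,0,0,0]
    - [0,0,0,0]
    - [0,0,0,0]
    - [0,0,0,0]
    - [0,0,0,0]
  hand: 54

```text
time: 9.4
tool_pos: [471.4, -152.6, 24.8]
tcp_rot: [0.278, 1.561, 0.454]
contact_force: [-0.1, 0.0, -0.5]
grip_width: 53.8
```

Call:
carry_out:
  rows:
    - [0,0,10,0]
    - [0,0,30,0]
    - [0,0,60,0]
    - [0,0,80,0]
    - [0,0,80,0]
    - [0,0,80,0]

```text
time: 9.9
tool_pos: [472.1, -152.9, 106.2]
tcp_rot: [0.057, 1.559, 0.233]
contact_force: [-0.5, -0.1, -0.6]
grip_width: 54.4
```

```bash
python3 - <<'E'
from h import *
im,KT,o=snap("wrist","w6"); print(o["tool_pos"],o["tcp_rot"],o["contact_force"],o["grip_width"])
print(proj(KT,(471.3,-152.6,64)),proj(KT,(471.3,-152.6,20)))
cv2.imwrite("pics/w6.png",cv2.resize(im[60:360,140:420,::-1],None,fx=2,fy=2))
E
```

```text
[ 472.06189325 -152.92018687  106.18969479] [0.05733565 1.55915308 0.23346228] [-0.54247243 -0.05869103 -0.61364532] 54.35024747498349
[278.62785893 236.63731168] [278.16770429 213.98634468]
```

View pics/w6.png

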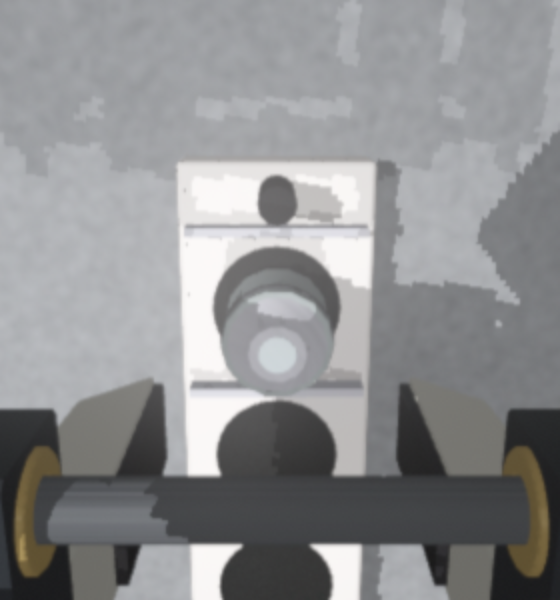

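Call:
carry_out:
  rows:
    - [4,25,20,-2]
    - [9,60,30,-5]
    - [15,100,30,-8]
    - [20,140,30,-11]
    - [26,180,30,-14]
    - [32,220,30,-17]
    - [38,260,30,-20]
    - [44,300,30,-22]
    - [50,340,25,-22.9]
    - [54,370,15,-22.9]
    - [55.5,383,0,-22.9]
    - [55.9,385.6,-6,-22.9]
    - [55.9,385.6,-6,-22.9]
    - [55.9,385.6,-6,-22.9]
    - [55.9,385.6,-6,-22.9]
    - [55.9,385.6,-6,-22.9]

```text
time: 11.28
tool_pos: [527.7, 231.9, 99.7]
tcp_rot: [0.242, 1.56, 0.017]
contact_force: [-0.0, 0.9, -0.6]
grip_width: 53.9
```

```bash
cat > look.py <<'E'
from h import *
import sys
im,KT,o=snap("wrist",sys.argv[1]); M=R.from_euler("xyz",o["tcp_rot"]).as_matrix()
print(o["tool_pos"].round(2),"axis",M[:,0].round(4),"jaw",np.degrees(np.arctan2(M[1,2],M[0,2])).round(2),M[2,2].round(4),o["contact_force"].round(1),o["grip_width"])
np.savez(sys.argv[1]+".npz",K=KT[0],T=KT[1])
# bright nose disc near prediction
if len(sys.argv)>2:
    p=np.array(eval(sys.argv[2]),float); q=proj(KT,p); print("pred",q)
    x,y=q.round().astype(int); g=cv2.cvtColor(im[y-14:y+15,x-14:x+15],cv2.COLOR_RGB2GRAY)
    m=(g>g.max()-25).astype(np.uint8); n,l,st,c=cv2.connectedComponentsWithStats(m); k=1+np.argmax(st[1:,4])
    cc=c[k]+[x-14,y-14]; print("found",cc,st[k],"->",ray(KT,cc,p[2])[:2].round(2))
E
python3 look.py w7 "(528,232.7,79)"
```

```text
[527.71 231.89  99.73] axis [ 1.070e-02  2.000e-04 -9.999e-01] jaw -12.91 0.0104 [-0.   0.9 -0.6] 53.87812488355636
pred [280.33507911 250.47629369]
found [280.18125 250.45   ] [  4   5  21  20 320] -> [527.93 232.73]
```

Call:
carry_out:
  rows:
    - [0.2,0.8,-22,0]
    - [0.2,0.8,-44,0]
    - [0.2,0.8,-60,0]
    - [0.0,0.8,-69,0]
    - [-0.2,0.8,-69,0]
    - [-0.2,0.8,-69,0]
    - [-0.2,0.8,-69,0]
    - [-0.2,0.8,-69,0]

```text
time: 12.0
tool_pos: [528.4, 233.0, 32.1]
tcp_rot: [0.3, 1.558, 0.075]
contact_force: [0.1, -0.1, -0.6]
grip_width: 54.2
```

Call:
carry_out:
  rows:
    - [-0.5,-0.2,0,0]
    - [-0.5,-0.2,0,0]
    - [-0.5,-0.2,0,0]
    - [-0.5,-0.2,0,0]
    - [-0.5,-0.2,0,0]
    - [-0.5,-0.2,0,0]
    - [-0.5,-0.2,0,0]
    - [-0.5,-0.2,0,0]
    - [-0.5,-0.2,0,0]
  hand: 20

```text
time: 12.75
tool_pos: [528.1, 232.9, 32.4]
tcp_rot: [0.309, 1.557, 0.084]
contact_force: [-0.4, -0.0, 5.7]
grip_width: 32.3
```

Call:
carry_out:
  rows:
    - [0,0,8,0]
    - [0,0,30,0]
    - [0,0,60,0]
    - [0,-2,88,0]
    - [-1,-15,105,2]
    - [-4,-40,110,4]
    - [-8,-80,110,7]
    - [-12,-120,110,9]
    - [-16,-160,110,11]
    - [-20,-200,110,13]
    - [-24,-240,110,15]
    - [-28,-280,110,17]
    - [-32,-320,110,19]
    - [-37,-360,110,21]
    - [-42,-395,105,22.8]
    - [-45,-422,100,22.8]
    - [-47.5,-437,90,22.8]
    - [-48,-440.6,75,22.8]
    - [-48,-440.6,60,22.8]
    - [-48,-440.6,50,22.8]

```text
time: 14.42
tool_pos: [479.1, -207.9, 81.0]
tcp_rot: [0.464, 1.558, 0.636]
contact_force: [-0.7, 0.5, -0.7]
grip_width: 32.7
```

```bash
python3 look.py w8
```

```text
[ 479.07 -207.87   81.05] axis [ 0.0103  0.0076 -0.9999] jaw 9.81 0.0114 [-0.7  0.5 -0.7] 32.73963743857225
```

Call:
carry_out:
  rows:
    - [1.9,0,-18,0]
    - [1.7,0,-34,0]
    - [1.7,0,-44,0]
    - [1.7,0,-49,0]
    - [1.7,0,-49,0]
    - [1.7,0,-49.5,0]
    - [1.7,0,-49.5,0]

```text
time: 15.05
tool_pos: [480.5, -207.1, 30.6]
tcp_rot: [0.589, 1.559, 0.761]
contact_force: [-0.6, 0.1, -2.0]
grip_width: 32.6
```

```bash
python3 look.py w9; python3 - <<'E'
from h import *
im=cv2.imread("pics/w9.png"); cv2.imwrite("pics/w9c.png",cv2.resize(im[80:360,140:420],None,fx=2,fy=2))
f=np.load("w9.npz"); K=(f["K"],f["T"])
u=np.array([-.173,.985,0]); n=np.array([.985,.173,0]); c=np.array([481,-207.9,20])
g=lambda p:(proj(K,p)-[140,80])*2
print("deck edges",g(c+33*n+60*u),g(c-33*n+60*u),"mark edges",g(c+22*u),g(c+22*n),g(c-22*n),"nose1",g((471.3,-152.6,64)))
E
```

```text
[ 480.53 -207.09   30.6 ] axis [ 0.0089  0.0085 -0.9999] jaw 9.87 0.0102 [-0.6  0.1 -2. ] 32.577071530724005
deck edges [428.32693358 118.00724677] [135.30955079 118.7450186 ] mark edges [282.24717971 279.13753359] [371.08806215 363.31210664] [193.37123909 364.31260305] nose1 [285.30313696 166.56925886]
```

View pics/w9c.png

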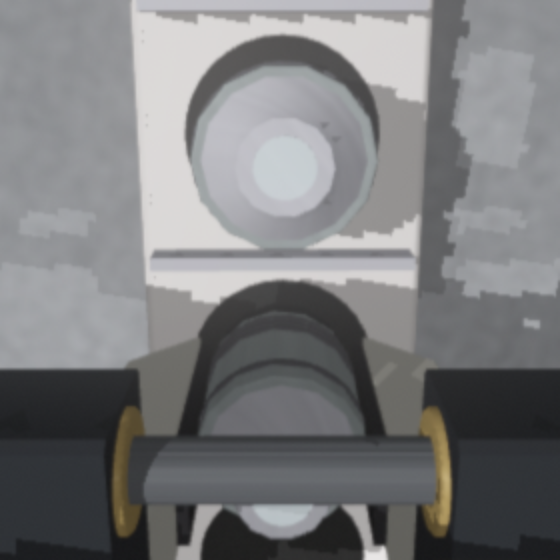

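Call:
carry_out:
  rows:
    - [0.3,-0.9,0.7,0]
    - [0.3,-0.9,0.7,0]
    - [0.3,-0.9,0.5,0]
    - [0.3,-0.9,0,0]
    - [0.3,-0.9,-0.4,0]
    - [0.3,-0.9,-0.6,0]
    - [0.3,-0.9,-0.6,0]

```text
time: 15.68
tool_pos: [480.8, -208.0, 30.2]
tcp_rot: [0.586, 1.559, 0.758]
contact_force: [-1.1, 0.1, 2.7]
grip_width: 32.3
```

Call:
carry_out:
  rows:
    - [0,0,0,0]
    - [0,0,0,0]
    - [0,0,0,0]
    - [0,0,0,0]
    - [0,0,10,0]
    - [0,0,35,0]
    - [0,0,65,0]
    - [1,10,88,-1]
    - [4,45,95,-5]
    - [8,85,95,-9]
    - [12,125,95,-13]
    - [16,165,95,-17]
    - [20,205,95,-20]
    - [24,245,95,-22.5]
    - [28,285,95,-22.7]
    - [31,325,95,-22.7]
    - [34,360,90,-22.7]
    - [35.4,382,80,-22.7]
    - [35.4,387.2,70,-22.7]
    - [35.4,387.2,70,-22.7]
  hand: 54

```text
time: 17.35
tool_pos: [514.8, 180.4, 98.7]
tcp_rot: [0.635, 1.562, 0.414]
contact_force: [-0.8, -0.2, -0.1]
grip_width: 54.1
```

Call:
carry_out:
  rows:
    - [0,0,0,0]
    - [0,0,0,0]
  hand: 48

```text
time: 17.52
tool_pos: [514.7, 179.2, 99.0]
tcp_rot: [0.622, 1.562, 0.4]
contact_force: [0.8, -0.8, -0.1]
grip_width: 48.8
```

```bash
python3 look.py w10 "(516.2,179.2,72)"; python3 -c "
from h import *
s,KT,o=snap('scene','s10'); cv2.imwrite('pics/s10c.png',cv2.resize(s[100:200,170:290,::-1],None,fx=5,fy=5,interpolation=cv2.INTER_CUBIC))
print((proj(KT,(471.3,-152.6,64))-[170,100])*5,(proj(KT,(481,-208,77))-[170,100])*5)"
```

```text
[514.67 179.23  98.96] axis [ 0.0079  0.0033 -1.    ] jaw -12.72 0.007 [ 0.8 -0.8 -0.1] 48.825146013133065
pred [283.00160382 247.02215999]
found [284.51470588 246.96568627] [  8   7  16  16 204] -> [517.   179.05]
[358.32712995 276.8769795 ] [271.89154086 189.13107515]
```

View pics/s10c.png

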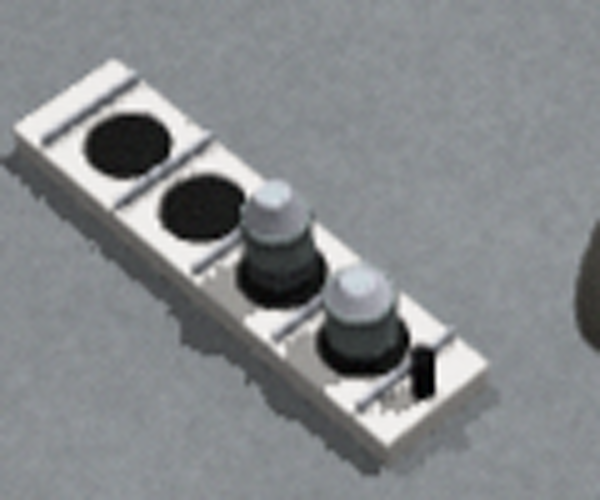

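Scene crop: squat and stout stand upright on their marks (noses at (357,281) and (273,193)). Next is the slim one.

Call:
carry_out:
  rows:
    - [2.1,0.2,-18,0]
    - [2.0,0.2,-44,0]
    - [2.0,0.2,-61,0]
    - [1.8,0.2,-71,0]
    - [1.7,0.2,-71.5,0]
    - [1.7,0.2,-71.5,0]
    - [1.7,0.2,-71.5,0]
    - [1.7,0.2,-71.5,0]

```text
time: 18.28
tool_pos: [517.8, 179.4, 29.2]
tcp_rot: [0.566, 1.559, 0.343]
contact_force: [-0.0, -0.0, 1.0]
grip_width: 48.2
```

Call:
carry_out:
  rows:
    - [-1,0,-0.5,0]
    - [-1,0,-0.5,0]
    - [-1,0,-0.5,0]

```text
time: 18.53
tool_pos: [517.1, 179.4, 29.2]
tcp_rot: [0.553, 1.558, 0.331]
contact_force: [0.8, -0.2, 0.5]
grip_width: 47.8
```

Call:
carry_out:
  rows:
    - [0,0,0,0]
    - [0,0,0,0]
    - [0,0,0,0]
    - [0,0,0,0]
    - [0,0,0,0]
    - [0,0,0,0]
    - [0,0,0,0]
    - [0,0,0,0]
    - [0,0,0,0]
  hand: 15

```text
time: 19.28
tool_pos: [517.1, 179.5, 29.2]
tcp_rot: [0.555, 1.557, 0.332]
contact_force: [-0.1, 0.5, 1.5]
grip_width: 26.8
```

Call:
carry_out:
  rows:
    - [0,0,8,0]
    - [0,0,30,0]
    - [0,0,60,0]
    - [0,-2,90,0]
    - [-1,-15,110,2]
    - [-3,-40,115,4]
    - [-5,-80,115,7]
    - [-7,-120,115,9]
    - [-9,-160,115,11]
    - [-11,-200,115,13]
    - [-13,-240,115,15]
    - [-15,-280,115,17]
    - [-17,-320,115,19]
    - [-20,-360,115,21]
    - [-22,-395,110,22.7]
    - [-24,-422,105,22.7]
    - [-25,-438,95,22.7]
    - [-26,-442.4,78,22.7]
    - [-26,-442.4,60,22.7]
    - [-26,-442.4,50,22.7]

```text
time: 20.95
tool_pos: [490.0, -263.0, 77.7]
tcp_rot: [0.752, 1.558, 0.924]
contact_force: [-2.0, 0.1, -1.4]
grip_width: 26.5
```

```bash
python3 look.py w11
```

```text
[ 489.97 -262.99   77.71] axis [ 0.0078  0.0103 -0.9999] jaw 9.85 0.0095 [-2.   0.1 -1.4] 26.475869154538863
```

Lower to about 29, then look.

Call:
carry_out:
  rows:
    - [0.5,0,-18,0]
    - [0.4,0,-34,0]
    - [0.4,0,-44,0]
    - [0.4,0,-48.5,0]
    - [0.4,0,-49,0]
    - [0.4,0,-49,0]
    - [0.4,0,-49,0]

```text
time: 21.58
tool_pos: [490.4, -262.3, 28.1]
tcp_rot: [0.841, 1.558, 1.014]
contact_force: [0.1, 0.9, -0.8]
grip_width: 26.4
```

```bash
python3 look.py w12; python3 - <<'E'
from h import *
im=cv2.imread("pics/w12.png"); cv2.imwrite("pics/w12c.png",cv2.resize(im[80:360,140:420],None,fx=2,fy=2))
f=np.load("w12.npz"); K=(f["K"],f["T"])
u=np.array([-.173,.985,0]); n=np.array([.985,.173,0]); c=np.array([490.7,-263.1,20])
g=lambda p:(proj(K,p)-[140,80])*2
print("deck edges",g(c+33*n+60*u),g(c-33*n+60*u),"mark edges",g(c+22*u),g(c+22*n),g(c-22*n),"nose2",g((481,-208,77)))
E
```

```text
[ 490.36 -262.27   28.14] axis [ 0.0069  0.0111 -0.9999] jaw 9.9 0.0087 [ 0.1  0.9 -0.8] 26.41063186797092
deck edges [430.09653226 119.20878514] [133.18265313 119.70693255] mark edges [281.94582845 282.30525141] [371.90592233 367.65788911] [191.87542653 368.45137716] nose2 [285.63585695 183.15277928]
```

View pics/w12c.png

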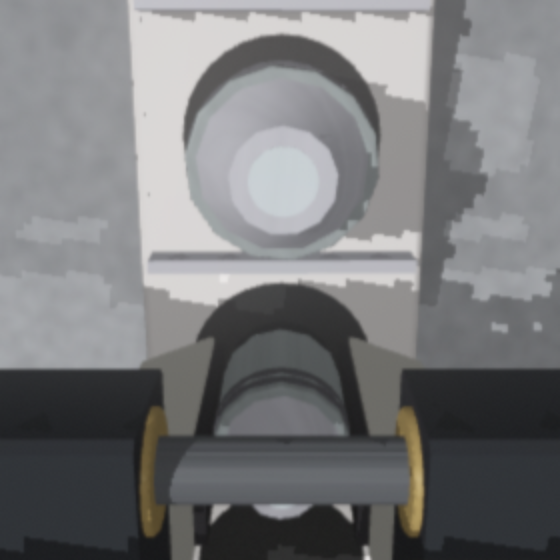

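Call:
carry_out:
  rows:
    - [0.2,-0.9,0.3,0]
    - [0.2,-0.9,0.3,0]
    - [0.2,-0.9,0,0]
    - [0.2,-0.9,-0.5,0]
    - [0.2,-0.9,-0.9,0]
    - [0.2,-0.9,-1.2,0]
    - [0.2,-0.9,-1.2,0]
    - [0.2,-0.9,-1.2,0]

```text
time: 22.3
tool_pos: [490.5, -263.2, 27.1]
tcp_rot: [0.831, 1.558, 1.004]
contact_force: [-1.5, 1.1, 3.4]
grip_width: 26.6
```

Call:
carry_out:
  rows:
    - [0,0,0,0]
    - [0,0,0,0]
    - [0,0,0,0]
    - [0,0,0,0]
    - [0,0,10,0]
    - [0,0,35,0]
    - [0,0,65,0]
    - [0,10,95,-1]
    - [1,45,105,-5]
    - [2,85,105,-9]
    - [4,125,105,-13]
    - [5,165,105,-17]
    - [6,205,105,-20]
    - [8,245,105,-22.5]
    - [9,285,105,-22.7]
    - [10,325,105,-22.7]
    - [11.5,360,100,-22.7]
    - [12,381,90,-22.7]
    - [12.5,386.6,81,-22.7]
    - [12.5,386.6,81,-22.7]
  hand: 48

```text
time: 23.97
tool_pos: [501.9, 124.6, 107.0]
tcp_rot: [0.94, 1.56, 0.719]
contact_force: [-1.0, 0.2, 0.4]
grip_width: 48.3
```

Call:
carry_out:
  rows:
    - [0,0,0,0]
    - [0,0,0,0]

```text
time: 24.13
tool_pos: [502.0, 123.5, 107.3]
tcp_rot: [0.937, 1.56, 0.715]
contact_force: [0.5, -0.5, 0.9]
grip_width: 48.3
```

```bash
python3 look.py w13 "(502.3,123.4,86)"
```

```text
[501.95 123.46 107.25] axis [ 0.0079  0.0069 -0.9999] jaw -12.69 0.0062 [ 0.5 -0.5  0.9] 48.305007216721506
pred [280.98647529 251.81667236]
found [280.2625 253.35  ] [  5   7  18  17 240] -> [501.74 122.64]
```

Call:
carry_out:
  rows:
    - [0,-0.4,-20,0]
    - [-0.1,-0.4,-44,0]
    - [-0.2,-0.4,-61,0]
    - [-0.4,-0.4,-71,0]
    - [-0.6,-0.5,-73,0]
    - [-0.7,-0.5,-73,0]
    - [-0.7,-0.5,-73,0]
    - [-0.7,-0.5,-73,0]
    - [-0.7,-0.5,-73,0]

```text
time: 24.93
tool_pos: [502.2, 122.8, 35.4]
tcp_rot: [0.819, 1.558, 0.597]
contact_force: [1.0, -0.1, 0.0]
grip_width: 47.6
```

Call:
carry_out:
  rows:
    - [0,0,0,0]
    - [0,0,0,0]
    - [0,0,0,0]
    - [0,0,0,0]
    - [0,0,0,0]
    - [0,0,0,0]
    - [0,0,0,0]
    - [0,0,0,0]
    - [0,0,0,0]
  hand: 15

```text
time: 25.68
tool_pos: [502.3, 122.9, 35.6]
tcp_rot: [0.815, 1.558, 0.593]
contact_force: [-0.9, -0.1, 5.9]
grip_width: 28.6
```

Call:
carry_out:
  rows:
    - [0,0,8,0]
    - [0,0,30,0]
    - [0,0,60,0]
    - [0,-8,88,1]
    - [0,-25,105,2]
    - [0,-50,110,4]
    - [0,-85,110,7]
    - [0,-125,110,9]
    - [0,-165,110,11]
    - [0,-205,110,13]
    - [-1,-245,110,15]
    - [-1,-285,110,17]
    - [-1,-325,110,19]
    - [-1,-365,110,21]
    - [-1,-398,108,22.7]
    - [-1.5,-424,104,22.7]
    - [-1.5,-438,95,22.7]
    - [-1.5,-441,78,22.7]
    - [-1.5,-441,60,22.7]
    - [-1.5,-441,45,22.7]

```text
time: 27.35
tool_pos: [500.1, -317.4, 78.9]
tcp_rot: [0.971, 1.557, 1.145]
contact_force: [-0.2, -0.0, -0.1]
grip_width: 28.1
```

```bash
python3 look.py w14
```

```text
[ 500.11 -317.44   78.88] axis [ 0.0056  0.0123 -0.9999] jaw 9.93 0.0076 [-0.2 -0.  -0.1] 28.119522709375893
```

Call:
carry_out:
  rows:
    - [0.2,-0.5,-16,0]
    - [0.2,-1,-30,0]
    - [0.2,-1.2,-39,0]
    - [0.2,-1.2,-43,0]
    - [0.2,-1.2,-44,0]
    - [0.2,-1.2,-44,0]
    - [0.2,-1.2,-44,0]

```text
time: 27.98
tool_pos: [498.4, -316.0, 33.6]
tcp_rot: [1.391, 1.554, 1.566]
contact_force: [-5.6, 4.0, 11.3]
grip_width: 28.2
```

```bash
python3 look.py w15; python3 - <<'E'
from h import *
im=cv2.imread("pics/w15.png"); cv2.imwrite("pics/w15c.png",cv2.resize(im[80:360,140:420],None,fx=2,fy=2))
f=np.load("w15.npz"); K=(f["K"],f["T"])
u=np.array([-.173,.985,0]); n=np.array([.985,.173,0]); c=np.array([500.4,-318.2,20])
g=lambda p:(proj(K,p)-[140,80])*2
print("deck edges",g(c+33*n+60*u),g(c-33*n+60*u),"mark edges",g(c+22*u),g(c+22*n),g(c-22*n),"nose3",g((490.7,-263.1,70)))
E
```

```text
[ 498.37 -316.05   33.58] axis [ 1.000e-04  1.690e-02 -9.999e-01] jaw 9.99 0.003 [-5.6  4.  11.3] 28.212318127362515
deck edges [431.72283677 124.55606095] [145.3418134  124.43736807] mark edges [288.06711318 281.93300743] [375.03092232 365.22456457] [200.4557947 365.3285113] nose3 [292.37395275 177.51949072]
```

View pics/w15c.png

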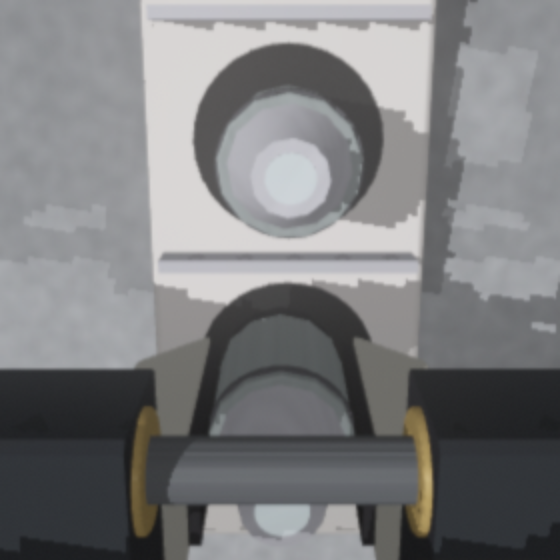

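Call:
carry_out:
  rows:
    - [0,0,3,0]
    - [0,0,8,0]
    - [0,0,8,0]
    - [0,0,8,0]
    - [0,0,8,0]

```text
time: 28.45
tool_pos: [498.5, -316.1, 41.6]
tcp_rot: [1.373, 1.554, 1.547]
contact_force: [-0.1, 0.4, -1.3]
grip_width: 27.9
```

```bash
python3 look.py w16; python3 - <<'E'
from h import *
o=get_obs(); print(o["joint_positions"].round(3),o["moment"])
s,KT,_=snap("side","sd16"); cv2.imwrite("pics/sd16c.png",cv2.resize(s[200:350,250:430,::-1],None,fx=4,fy=4,interpolation=cv2.INTER_CUBIC))
print((proj(KT,(500.4,-318.2,20))-[250,200])*4)
E
```

```text
[ 498.53 -316.11   41.65] axis [ 4.000e-04  1.660e-02 -9.999e-01] jaw 10.0 0.0033 [-0.1  0.4 -1.3] 27.927717394789042
[-0.702  0.661  1.547  0.016  0.945 -0.886] [-0.10486465  0.06547889  0.00363602]
[522.37959451 436.14667097]
```

View pics/sd16c.png

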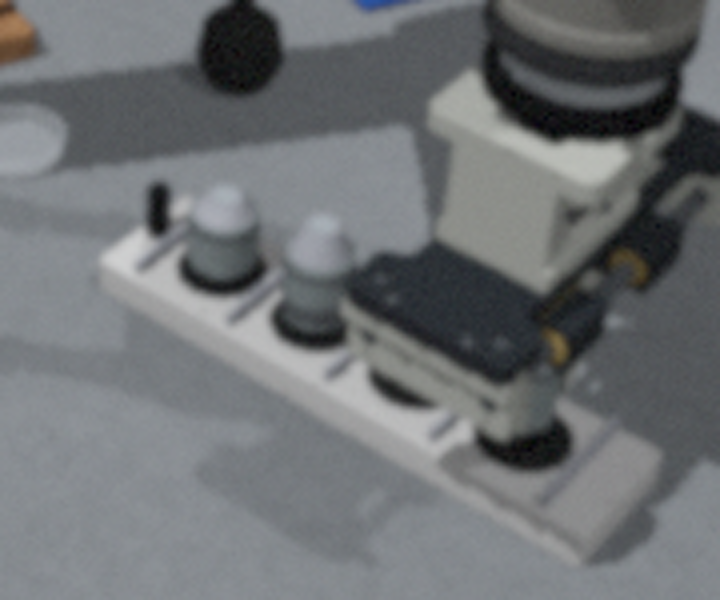

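Call:
carry_out:
  rows:
    - [1.9,-2.2,0,0]
    - [1.9,-2.2,-2,0]
    - [1.9,-2.2,-4,0]
    - [1.9,-2.2,-5,0]
    - [1.9,-2.2,-5.5,0]
    - [1.9,-2.2,-5.5,0]
    - [1.9,-2.2,-5.5,0]

```text
time: 29.13
tool_pos: [500.2, -318.2, 35.8]
tcp_rot: [1.407, 1.554, 1.581]
contact_force: [0.7, 0.1, -0.9]
grip_width: 28.1
```

```bash
python3 look.py w17; python3 - <<'E'
from h import *
o=get_obs(); print(o["moment"])
im=cv2.imread("pics/w17.png"); cv2.imwrite("pics/w17c.png",cv2.resize(im[180:380,180:380],None,fx=3,fy=3))
f=np.load("w17.npz"); K=(f["K"],f["T"]); M=R.from_euler("xyz",o["tcp_rot"]).as_matrix()
g=lambda p:((proj(K,p)-[180,180])*3).round(1)
t=o["tool_pos"]; print("nose",g(t-50.4*M[:,0]),"shoulder/foot",g(t+13.6*M[:,0]))
u=np.array([-.173,.985,0]); n=np.array([.985,.173,0]); c=np.array([500.4,-318.2,20])
print("mark",g(c+22*u),g(c+22*n),g(c-22*n),g(c-22*u))
E
```

```text
[ 500.21 -318.19   35.8 ] axis [-2.000e-04  1.710e-02 -9.999e-01] jaw 9.99 0.0028 [ 0.7  0.1 -0.9] 28.141995536382485
[-0.12933878  0.01664745 -0.03862703]
nose [302.9 466.5] shoulder/foot [302.3 233.2]
mark [303.2 104.7] [432.9 229.3] [173.1 229.4] [302.9 346.4]
```

View pics/w17c.png

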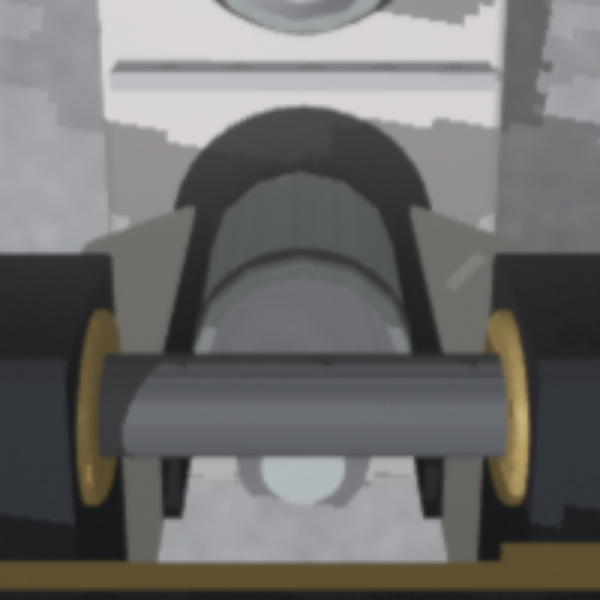

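Call:
carry_out:
  rows:
    - [0,0,-0.6,0]
    - [0,0,-1.2,0]
    - [0,0,-1.7,0]
    - [0,0,-1.9,0]
    - [0,0,-1.9,0]

```text
time: 29.6
tool_pos: [500.2, -318.2, 33.9]
tcp_rot: [1.411, 1.554, 1.586]
contact_force: [-1.3, 0.2, -1.4]
grip_width: 28.4
```

Call:
carry_out:
  rows:
    - [0,0,-0.4,0]
    - [0,0,-0.4,0]
    - [0,0,-0.4,0]
    - [0,0,-0.4,0]

```text
time: 29.93
tool_pos: [500.3, -318.2, 33.7]
tcp_rot: [1.399, 1.554, 1.573]
contact_force: [-0.0, 1.4, 0.8]
grip_width: 28.1
```

Call:
carry_out:
  rows:
    - [0,0,-0.4,0]
    - [0,0,-0.4,0]
    - [0,0,-0.4,0]
    - [0,0,-0.4,0]

```text
time: 30.27
tool_pos: [500.2, -318.2, 33.6]
tcp_rot: [1.394, 1.554, 1.568]
contact_force: [-1.0, 1.6, 5.5]
grip_width: 28.5
```

Call:
carry_out:
  rows:
    - [0,0,0,0]
    - [0,0,0,0]
    - [0,0,0,0]
    - [0,0,0,0]
    - [0,0,0,0]
    - [0,0,10,0]
    - [0,0,35,0]
    - [0,0,65,0]
    - [0,0,100,0]
    - [0,0,130,0]
    - [0,35,160,0]
    - [0,75,180,0]
    - [0,80,180,0]
    - [0,80,180,0]
    - [0,80,180,0]
    - [0,80,180,0]
  hand: 50

```text
time: 31.6
tool_pos: [499.9, -238.9, 212.9]
tcp_rot: [1.46, 1.554, 1.634]
contact_force: [0.2, 0.2, -0.6]
grip_width: 50.2
```

```bash
python3 look.py w18; python3 - <<'E'
from h import *
im=cv2.imread("pics/w18.png"); cv2.imwrite("pics/w18c.png",cv2.resize(im[20:320,140:420],None,fx=2,fy=2))
f=np.load("w18.npz"); K=(f["K"],f["T"]); g=lambda p:((proj(K,p)-[140,20])*2).round(1)
for p,h in(((471.3,-152.6),44),((481,-208),57),((490.7,-263.1),50),((500.4,-318.2),64)): print(g((*p,20)),g((*p,20+h)))
E
```

```text
[ 499.93 -238.85  212.88] axis [-0.0011  0.017  -0.9999] jaw 9.98 0.0019 [ 0.2  0.2 -0.6] 50.21725877857566
[251.  134.2] [246.9 128.8]
[252.1 259.6] [247.1 276. ]
[253.3 374.2] [249.4 405. ]
[254.4 479.7] [249.6 539.4]
```

View pics/w18c.png

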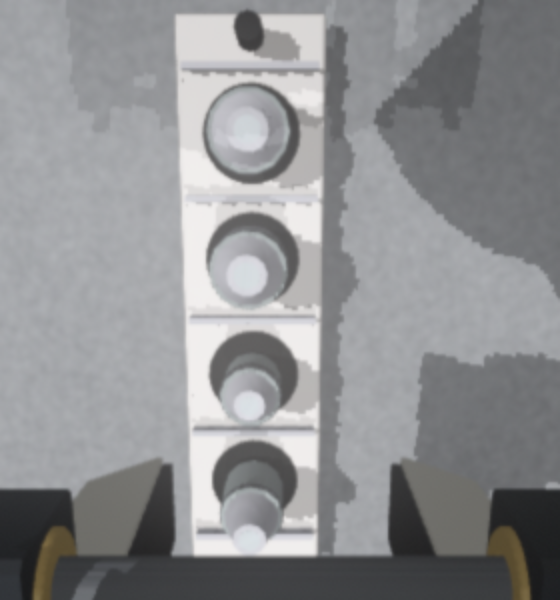

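All four stand upright: the noses at (247,129), (247,275), (249,405) and (250,539) match the predictions to about 1 px. Handing in.

```bash
python3 -c "
from plant import *
print(close_job())"
```

```text
the job is handed in; nothing more can be done
None
```

I moved all four objectives to the white rack in the same order from the post: squat, stout, slim, long. I handed the job in at about 32 s, with the gripper open and clear of everything.

- **Final check:** the last wrist picture shows all four upright on their marks. Each nose is within about 1 px of where an upright objective on the middle of its mark should appear, roughly 0.5–1 mm. The two cameras disagreed by 1–3 mm on where the marks are, so I used the close-up wrist readings.
- **Long objective:** on its first lowering it touched the deck about 3 mm off target, with about 11 N upward and up to 6 N sideways. I raised it 8 mm, re-centred it, checked that it had not tilted in the grip, and set it down with about 5 N.
- **Tool tilt:** the tool's tilt from vertical crept up to about 1° over the run, with no visible effect on how the objectives stand.
- **Blue look-alike:** I left it alone.

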